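# Spring test of a mirror tilt mount against its index tab

### The arm

A 7-joint arm with a two-finger parallel gripper is mounted at the origin on the work surface. World frame = base frame: x ahead of the robot, y to its left, z up, the work surface at z = 0. Lengths are in m, angles in rad, forces in N, time in s.
With the tool pointing down it reaches from about 0.425 to 0.8 m from the base axis. Payload 8.3 kg.
Tool frame: the origin (TCP) lies midway between the tips of the shut fingers; the grasp point (between the pads) lies 19 mm behind it (manip.grasp_offset is the distance from the TCP to the grasp point, in m); z points along the fingers, y is the direction in which the jaws open and shut (so a half turn about z gives the same grasp; the last joint's range is limited). The gripper opens to 85 mm and grips with 20 to 120 N. Pads are 22 mm wide; open, the fingers measure 114 mm over their backs; the gripper's body (76 mm by 85 mm) begins 54 mm behind the grasp point. The pads swing forward as they close: fully open they stand 13 mm farther back than shut.
Start: joints at [-0.063, 0.383, 0.016, 1.37, -0.006, 1.388, -0.046], TCP at [0.625, 0, 0.231] pointing down, gripper open.
Joint ranges: [-2.95, 2.95], [-0.25, 2.06], [-1.52, 1.56], [0.18, 2.33], [-1.44, 4.58], [0.02, 2.06], [-3.01, 3.01]. Speed limits (rad/s): [2.39, 2.39, 3.01, 3.01, 3.14, 3.14, 3.14].

### API

Orientations are given as a unit quaternion [w, x, y, z].
In Python, from rig import manip, effector, kin, readout, optics, workorder gives the robot as it stands. Calls block until the motion is done:
- manip.goto(position, orientation): joint-space move of the TCP to a pose.
- manip.movel(position, frame=None, v=0.15): straight line of the TCP; frame=None keeps the orientation; v is the mean speed in m/s.
- manip.movej(angles): joint-space move.
- effector.ungrasp() and effector.clamp(strength=None): open the fingers fully, or close them until they stop; strength is the grip in N (None keeps the last).
- manip.sleep(seconds).
- kin.ik(position, orientation): joint angles nearest the present ones, or None.
- readout.read_state(): the state.
- optics.read_camera(name): name is "scene" or "side" or "wrist"; returns (picture, depth): 480x640x3 uint8, blue, green, red; 480x640 float32, m along the optical axis (not along the pixel's ray), 0 where there is no reading.
- optics.calibration(name): a dict with "fovy" (degrees; the focal length in pixels is half the picture's height over the tangent of half this angle, whatever the lens; pixels are square), "cx", "cy" (the principal point, pixels), "R" (3x3) and "t" (3): a world point X has camera coordinates R X + t. Camera axes: x right, y down, z forward; pixel columns grow to the right and rows downward; lengths in m; the calibration is good to about 2 mm. A picture is of the moment at which its call begins: read the wrist's pose just before it. calibration takes no time and is no camera call; for the wrist camera it gives the pose at the moment of the call.
A pose or a line that the arm cannot do raises manip.PlanningError and nothing moves.
- workorder.hand_in(): hands the job in, once; it reports no verdict.
The state is a dict: "time": time; "joint_pos": joint angles; "dq": joint speeds; "joint_efforts": joint torques, N m; "eef_pos": TCP position; "tool_rot": TCP orientation; "force": force on the tool from outside, world axes, zero at the start; "torque": the same for the moment, N m; "finger_gap": opening from 0.0 (shut) to 1.0 (fully open).
Only numpy, scipy, OpenCV 4.12 (cv2) and the standard library are available. Lean on these libraries where they do the work, as an engineer would, in place of code of your own. Each camera call takes 0.05 s, during which the arm holds its last target. There are 200 camera calls.

### The job

Test the spring of the tilt mount that carries the round mirror: with a fingertip, press its free corner (the one with the steel press pad) down until the pointer stands at the index tab on its scale, without going past the tab, keep it there for about a second, then let go so that the plate springs back up. Nothing is to be gripped, lifted or shoved: leave both mounts, the index tab and everything else on the bench where they are, and do not press the mount with the square mirror.

Things in the scene. Friction and masses are not known exactly. Their poses are not given: they have to be found in the camera images.
- round_mount: Tilt mount to be tested, with a ROUND mirror (black ring 52 mm across, 6 mm proud of the plate, at its middle). Origin: centre of base underside; z up, +y from there to the free corner (to be pressed); pointer and scale on the -y side. Base: steel, 120 mm square, 15 mm thick, corners on the x and y axes, standing loose (about 1.5 kg).
- round_pad (a point): Centre of the top of the low steel press pad (disc 22 mm across, 5 mm high) on the free corner of the round-mirror mount: 56 mm from the hinge line, 63 mm above the bench at rest, moving with the plate. Free space under the corner is enough for the whole travel.
- round_plate (a joint): Tilt (rad) of the aluminium plate, 100 mm square, 8 mm thick, top 58 mm above the bench. Hinge: the diagonal along the mount's x axis, 54 mm up. 0 = rest, level against its stop; grows as the free corner goes down; hard stop 0.48. Sprung: about 5 N on the pad starts it, about 11 N holds 0.25; let go, it returns to 0. Pad travel = about 56 mm x value.
- round_index (a joint): Where the index tab of the round-mirror mount is set, rad, about the same hinge line and with the same zero as round_plate: the pointer is exactly at the tab's middle line when the two values are equal. Set somewhere from 0.12 to 0.34 at each start; stiff, stays put and is not to be moved.
- round_tip (a point): Tip of the dark steel pointer fixed to the round-mirror mount's plate, on the -y side of the mount, 150 mm from the hinge line; at rest it is 35 degrees above horizontal as seen from the hinge. It swings up along the scale as the free corner goes down.
- round_mark (a point): Point the pointer tip must reach, 150 mm from the hinge line: in the pointer's plane, on the middle line of the index tab, a small brass block (14 mm along the scale, dark line across its middle) clamped on the rim of the upright white sector scale. Its z axis is the way the tip moves as the corner is pressed.
- square_mount: The other tilt mount, same build but with a SQUARE mirror (black frame 46 mm square). Not to be worked. Same frame as round_mount.
- square_plate (a joint): Tilt of the square-mirror mount's plate, rad; stays at 0.
- screwdriver: Bystander: black-handled screwdriver 150 mm long lying flat between the mounts; origin at its underside.
- spare_mirror: Bystander: spare round mirror in a black ring, 42 mm across, 10 mm high, lying loose on the bench; origin at its underside.
- amber_bottle: Bystander: amber bottle, 68 mm across, 150 mm high; origin at its underside.
- clear_bottle: Bystander: clear glass bottle, 68 mm across, 150 mm high; origin at its underside.
- beaker: Bystander: clear open beaker, 72 mm across, 90 mm high; origin at its underside.
- jar: Bystander: small jar, 48 mm across, 55 mm high; origin at its underside.
- filter_box: Bystander: cardboard box 60 x 90 x 35 mm; origin at its underside.
Things that resemble listed ones, but are neither listed nor needed, are in the scene too. Leave any turquoise look-alike of the round_mount alone.

How it is judged:
By the outcome, as a careful person would: the job done as asked, in the order asked, and still so for the second after the job is handed in, with the robot touching nothing.
It also fails if it takes over 35 s, if anything falls off the work surface, if the arm or the gripper's body presses on something with over 40 N, if the wrist force passes 120 N, or if a joint passes its speed limit or range.

## Working session

There is one attempt and no reset: what is moved stays moved. The work goes in short steps, each a Python script; the robot and the scene stay as the last script left them, time stands still between calls to the robot, and variables do not carry over. Pictures are saved under pics/ and viewed, about 8 in all and at most 12, crops included, and the job is handed in when it is done.

```bash
mkdir -p pics; ls; cat > h.py <<'E'
import numpy as np, cv2
from rig import manip, effector, kin, readout, optics, workorder
def shot(n):
    c=optics.calibration(n); im,d=optics.read_camera(n); return im,d,c
def K(c):
    f=240/np.tan(np.radians(c["fovy"])/2); return f
def ray(c,u,v):
    R=np.array(c["R"]);t=np.array(c["t"]);f=K(c)
    return -R.T@t, R.T@np.array([(u-c["cx"])/f,(v-c["cy"])/f,1])
def onz(c,u,v,z):
    o,d=ray(c,u,v); return o+d*(z-o[2])/d[2]
def proj(c,X):
    p=np.array(c["R"])@np.asarray(X)+np.array(c["t"]);f=K(c)
    return np.array([c["cx"]+f*p[0]/p[2],c["cy"]+f*p[1]/p[2]])
def dep(c,d,u,v):
    o,r=ray(c,u,v); return o+r*d[int(round(v)),int(round(u))]
def tri(c1,p1,c2,p2):
    o1,d1=ray(c1,*p1);o2,d2=ray(c2,*p2)
    A=np.stack([d1,-d2],1);s=np.linalg.lstsq(A,o2-o1,rcond=None)[0]
    a,b=o1+s[0]*d1,o2+s[1]*d2; return (a+b)/2,np.linalg.norm(a-b)
E
python3 - <<'E'
from h import *
import pickle
o={}
for n in("scene","side","wrist"):
    o[n]=shot(n); cv2.imwrite(f"pics/{n}0.png",o[n][0]); c=o[n][2]; print(n,c["fovy"],c["cx"],c["cy"],-np.array(c["R"]).T@c["t"])
pickle.dump(o,open("o0.pkl","wb"))
print(readout.read_state())
E
```

```text
pics
scene 43.65886185151767 317.9846151911849 254.19153549856713 [1.31852696 0.29405017 1.24531872]
side 42.87588320038395 314.143319414059 238.86043374020704 [-0.42854424  0.89625478  1.22788587]
wrist 62.47290520021234 322.2130642625251 244.25047193140637 [0.6252019  0.07295998 0.3725442 ]
{'time': 0.15, 'joint_pos': array([-0.06285958,  0.38402951,  0.01638083,  1.37089573, -0.00630822,
        1.3881644 , -0.04652697]), 'dq': array([ 0.00050104, -0.00280381,  0.00074712, -0.00414891, -0.00025848,
       -0.00025865,  0.00181904]), 'joint_efforts': array([ 3.13456680e-03, -6.28150821e+01,  8.46451297e-01, -3.72163582e+01,
        1.68576470e-02,  1.09401988e-02, -6.53258235e-05]), 'eef_pos': array([6.24629170e-01, 1.64774383e-05, 2.30525981e-01]), 'tool_rot': array([-5.11095332e-04,  7.07110094e-01,  7.07103098e-01, -5.13012005e-04]), 'force': array([ 0.5738502 ,  0.96955049, -0.82558346]), 'torque': array([-0.0183595 , -0.00142696,  0.07350848]), 'finger_gap': 1.0018387045482953}
```

View pics/scene0.png

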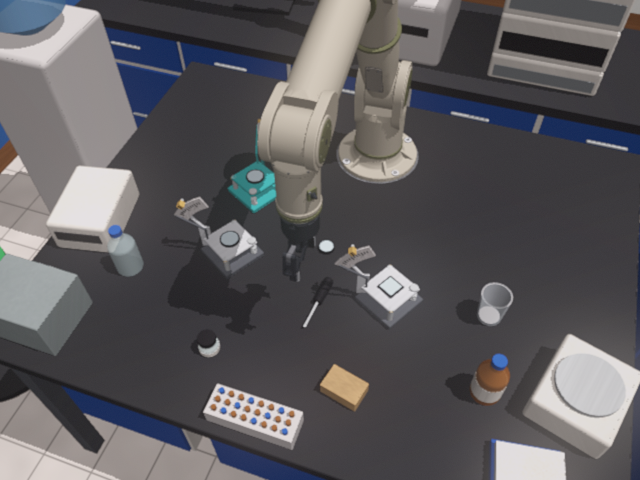

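View pics/side0.png

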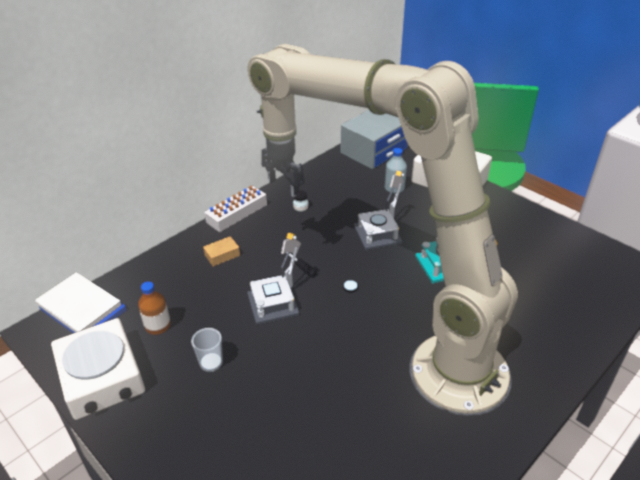

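Scene image candidates are the grey mount with a round mirror at (231,243), the grey mount with a square mirror at (391,290), and the turquoise look-alike at (255,180). The first fits: grey build, round ring. In the side image it is at about (379,225). Next is a crop to confirm.

```bash
python3 - <<'E'
from h import *
import pickle
o=pickle.load(open("o0.pkl","rb"))
a=cv2.resize(o["scene"][0][185:285,165:275],None,fx=4,fy=4,interpolation=cv2.INTER_CUBIC)[:400,:400]
b=cv2.resize(o["side"][0][160:260,335:435],None,fx=4,fy=4,interpolation=cv2.INTER_CUBIC)
cv2.imwrite("pics/crop1.png",np.hstack([a,b]))
c=o["scene"][2]
for n,p,z in(("mirror",(231,239),.06),("pad",(252,243),.063),("sqm",(391,287),.06),("sqpad",(414,288),.063)): print(n,onz(c,*p,z))
E
```

```text
mirror [ 0.48870136 -0.25125568  0.06      ]
pad [ 0.48547159 -0.19399305  0.063     ]
sqm [0.49965804 0.17345381 0.06      ]
sqpad [0.48674685 0.22622071 0.063     ]
```

View pics/crop1.png

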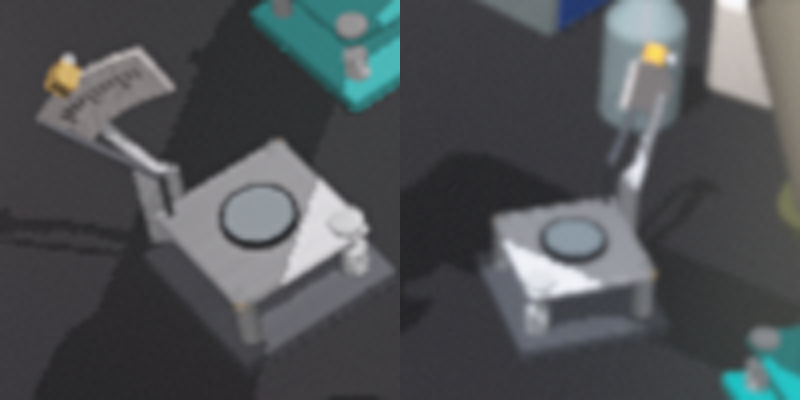

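Confirmed: round black ring, grey mount, pad towards world +y (scene 251.5,240), scale with brass tab towards -y (scene about 181,204). Next I'll find a wrist pose that looks at the scale from +x, and check with the plane hit.

```bash
cat >> h.py <<'E'
from scipy.spatial.transform import Rotation as Ro
def q2R(q): return Ro.from_quat([q[1],q[2],q[3],q[0]]).as_matrix()
def R2q(R): x=Ro.from_matrix(R).as_quat(); return np.array([x[3],x[0],x[1],x[2]])
E
python3 - <<'E'
from h import *
import pickle
o=pickle.load(open("o0.pkl","rb"))
s=readout.read_state(); Rt=q2R(s["tool_rot"]); c=optics.calibration("wrist"); Rc=np.array(c["R"]).T; pc=-Rc@c["t"]
Rtc=Rt.T@Rc; ptc=Rt.T@(pc-s["eef_pos"]); print(Rtc.round(3),ptc.round(4)); np.savez("tc.npz",R=Rtc,p=ptc)
c=o["scene"][2]; cs=o["side"][2]
m=onz(c,229.5,238.7,.064); p=onz(c,251.5,240,.063); print(m,p,p-m)
print(tri(c,(229.5,238.7),cs,(335+574/4-100,160+237/4)), tri(c,(251.5,240),cs,(335+(542-400)/4,160+288/4)))
print("tab",tri(c,(165+64/4,185+75/4),cs,(335+(656-400)/4,160+55/4)))
T=np.array([.49,-.35,.17])
for tilt in(30,40,50,60):
  for az in(-30,0,30,):
    for dist in(.22,.28):
      for roll in range(0,360,30):
        a,t=np.radians(az),np.radians(tilt)
        z=np.array([-np.sin(t)*np.cos(a),-np.sin(t)*np.sin(a),-np.cos(t)])
        x=np.cross(z,[0,0,1.]);x/=np.linalg.norm(x);y=np.cross(z,x)
        R=np.stack([x,y,z],1)@Ro.from_euler("z",roll,degrees=True).as_matrix()
        Rtw=R@Rtc.T; P=T-dist*z-Rtw@ptc
        if P[2]<.2: continue
        q=kin.ik(P,R2q(Rtw))
        if q is not None: print(tilt,az,dist,roll,P.round(3),np.round(q,2))
E
```

```text
[[ 0.001 -0.959 -0.283]
 [ 1.     0.001 -0.   ]
 [ 0.    -0.283  0.959]] [ 0.0729  0.0004 -0.1422]
[ 0.4918417 -0.2534483  0.064    ] [ 0.47688957 -0.19907645  0.063     ] [-0.01495213  0.05437185 -0.001     ]
(array([ 0.48924464, -0.25558466,  0.06094872]), np.float64(0.0013869463078055796)) (array([ 0.47160806, -0.20137848,  0.05442761]), np.float64(0.0024939631337390486))
tab (array([ 0.50471191, -0.36146164,  0.17005358]), np.float64(0.0010821687496717436))
30 -30 0.22 120 [ 0.493 -0.381  0.232] [ 0.54  0.75  0.36  0.93 -0.38  1.93 -0.31]
30 -30 0.22 150 [ 0.491 -0.367  0.238] [ 0.4   0.62  0.44  1.1  -0.32  1.77 -0.81]
30 -30 0.22 180 [ 0.495 -0.353  0.239] [ 0.26  0.57  0.51  1.17 -0.22  1.69 -1.37]
30 -30 0.22 210 [ 0.506 -0.342  0.237] [ 0.13  0.62  0.58  1.14 -0.15  1.72 -1.92]
30 -30 0.22 240 [ 0.519 -0.337  0.232] [ 0.09  0.75  0.64  1.01 -0.13  1.84 -2.42]
30 -30 0.22 270 [ 0.532 -0.34   0.224] [ 0.07  0.98  0.9   0.8  -0.31  2.04 -2.82]
30 -30 0.28 150 [ 0.517 -0.382  0.29 ] [ 0.44  0.7   0.45  0.87 -0.36  1.93 -0.84]
30 -30 0.28 180 [ 0.521 -0.368  0.291] [ 0.3   0.64  
[... 6321 characters left out ...]
 [-0.09  0.71  0.42  1.2   0.4   1.73 -1.22]
60 30 0.22 240 [ 0.518 -0.304  0.214] [-0.2   0.72  0.46  1.29  0.48  1.68 -1.79]
60 30 0.22 270 [ 0.523 -0.297  0.201] [-0.22  0.81  0.44  1.27  0.56  1.73 -2.35]
60 30 0.28 180 [ 0.569 -0.304  0.257] [ 0.04  0.87  0.36  0.8   0.31  2.   -0.64]
60 30 0.28 210 [ 0.564 -0.29   0.254] [-0.09  0.78  0.42  1.01  0.38  1.85 -1.19]
60 30 0.28 240 [ 0.563 -0.278  0.244] [-0.21  0.8   0.47  1.1   0.46  1.8  -1.74]
60 30 0.28 270 [ 0.568 -0.271  0.231] [-0.23  0.88  0.45  1.08  0.55  1.85 -2.29]
60 30 0.28 300 [ 0.576 -0.271  0.218] [-0.2   1.02  0.44  0.95  0.59  1.97 -2.77]
60 30 0.28 330 [ 0.586 -0.278  0.209] [-0.31  1.43  1.34  0.74 -0.06  2.03 -2.87]
```

```bash
python3 - <<'E'
from h import *
import pickle
tc=np.load("tc.npz");T=np.array([.49,-.34,.15]);a,t=np.radians(30),np.radians(60)
z=np.array([-np.sin(t)*np.cos(a),-np.sin(t)*np.sin(a),-np.cos(t)])
x=np.cross(z,[0,0,1.]);x/=np.linalg.norm(x);y=np.cross(z,x)
R=np.stack([x,y,z],1)@Ro.from_euler("z",240,degrees=True).as_matrix()
Rtw=R@tc["R"].T; P=T-.29*z-Rtw@tc["p"]; print(P)
effector.clamp(20)
manip.goto(P,R2q(Rtw)); manip.sleep(.2)
o={n:shot(n) for n in("wrist","scene","side")}
pickle.dump(o,open("o1.pkl","wb"))
im=cv2.warpAffine(o["wrist"][0],cv2.getRotationMatrix2D((320,240),0,1),(640,480))
cv2.imwrite("pics/w1.png",im)
s=readout.read_state();print(s["time"],s["eef_pos"],s["finger_gap"])
E
```

```text
[ 0.57050044 -0.26356084  0.22908464]
2.7833 [ 0.57046606 -0.26355257  0.2292212 ] -0.001103065388944654
```

View pics/w1.png

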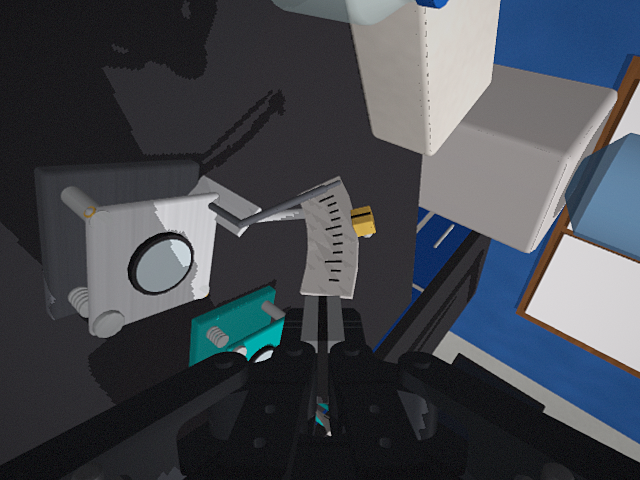

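The wrist view shows the round mirror at (162,262), the pad at (107,323), the pointer running to about (340,180), and the brass tab at (362,222) with its dark line. I'll enlarge the scale.

```bash
python3 - <<'E'
from h import *
import pickle
o=pickle.load(open("o1.pkl","rb"));im,d,c=o["wrist"]
cv2.imwrite("pics/w1c.png",cv2.resize(im[160:310,240:400],None,fx=4,fy=4,interpolation=cv2.INTER_CUBIC))
for u,v in((162,262),(107,323),(362,218),(362,226),(366,222),(357,222),(340,240),(330,270),(320,200),(338,182),(290,202)): print((u,v),dep(c,d,u,v).round(4))
E
```

```text
(162, 262) [ 0.4924 -0.2544  0.0635]
(107, 323) [ 0.479  -0.1999  0.0637]
(362, 218) [ 0.5122 -0.3591  0.172 ]
(362, 226) [ 0.5094 -0.3551  0.1748]
(366, 222) [ 0.5119 -0.3578  0.1763]
(357, 222) [ 0.5124 -0.354   0.1716]
(340, 240) [ 0.4981 -0.3437  0.1633]
(330, 270) [ 0.4924 -0.3222  0.1714]
(320, 200) [ 0.5042 -0.3625  0.129 ]
(338, 182) [ 0.5186 -0.3738  0.1393]
(290, 202) [ 0.5132 -0.342   0.1191]
```

View pics/w1c.png

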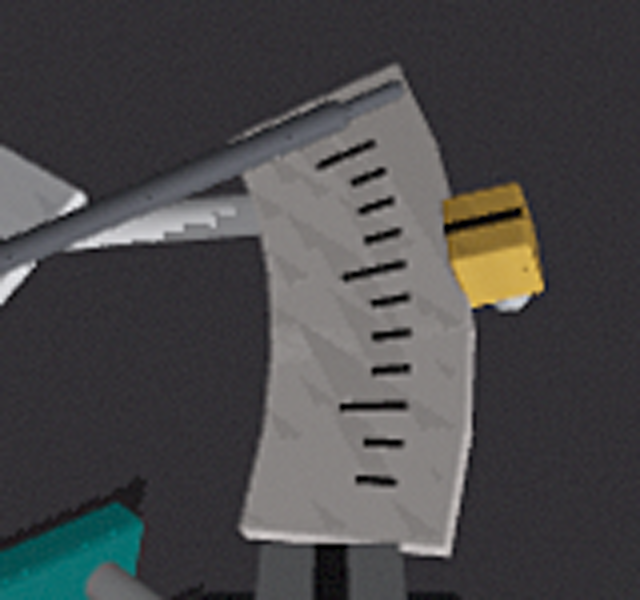

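```bash
cat >> h.py <<'E'
E
python3 - <<'E'
from h import *
import pickle
o=pickle.load(open("o1.pkl","rb"));im,d,c=o["wrist"]
M=dep(c,d,162,262);Pd=dep(c,d,107,323)
# refine pad centre / mirror over depth neighbourhoods
y=(Pd-M)[:2];y/=np.linalg.norm(y);x=np.array([y[1],-y[0]]);H=np.array([*M[:2],.054])
np.savez("m.npz",H=H,x=x,y=y)
def loc(X): v=X-H; return np.array([v[:2]@x,v[:2]@y,v[2]])
def ang(l): return np.degrees(np.arctan2(l[2],-l[1])),np.hypot(l[1],l[2])
def onplane(u,v,lx):
    p,r=ray(c,u,v);n=np.array([*x,0]);return p+r*((lx-(p-H)@n)/(r@n))
for u,v in((340,182),(339,182.5),(335,184),(325,188.5),(310,195)):
    l=loc(dep(c,d,u,v));print("ptr",u,l.round(4),np.round(ang(l),4),ang(loc(onplane(u,v,-.0015))),ang(loc(onplane(u,v,-.004))))
for u in range(352,370,3):
    v=217+(213-217)*(u-351.2)/(370-351.2)
    l=loc(dep(c,d,u,v));print("tab",u,round(v,1),im[int(round(v)),u],l.round(4),np.round(ang(l),4),ang(loc(onplane(u,v,-.0055))))
hsv=cv2.cvtColor(im,cv2.COLOR_BGR2HSV)
pts=[(u,v) for v in range(195,245) for u in range(345,385) if 15<hsv[v,u,0]<32 and hsv[v,u,1]>110 and d[v,u]>0]
L=np.array([[*loc(dep(c,d,u,v)),*ang(loc(dep(c,d,u,v))),u,v] for u,v in pts]);front=L[L[:,0]>np.percentile(L[:,0],60)-.002]
print(len(L),np.percentile(L[:,0],[1,10,50,90,99]),"ang all",np.percentile(L[:,3],[1,5,50,95,99]),"front",np.percentile(front[:,3],[1,5,50,95,99]))
print("mid",np.degrees(7/150))
E
```

```text
ptr 340 [-0.0015 -0.1221  0.0877] [35.7004  0.1503] (np.float64(35.70585107612853), np.float64(0.1503158028692547)) (np.float64(34.88576039916079), np.float64(0.1503414505894961))
ptr 339 [-0.0015 -0.1213  0.0873] [35.7468  0.1495] (np.float64(35.736319650240766), np.float64(0.1495122000363969)) (np.float64(34.912111018276214), np.float64(0.14952765519113653))
ptr 335 [-0.0025 -0.1194  0.0847] [35.3658  0.1464] (np.float64(35.68960658117691), np.float64(0.14642606474149522)) (np.float64(34.84729683484707), np.float64(0.14640860224516855))
ptr 325 [ 0.0005 -0.1113  0.0826] [36.5575  0.1386] (np.float64(35.83643259466442), np.float64(0.13849020753006988)) (np.float64(34.947038317250694), np.float64(0.13837802886931228))
ptr 310 [-0.0023 -0.1028  0.0738] [35.677   0.1265] (np.float64(35.99253717743486), np.float64(0.12658585318257595)) (np.float64(35.02045182661005), np.float64(0.12633424757741268))
tab 352 216.8 [12 13 15] [-0.004  -0.1031  0.1122] [47.4238  0.1523] (np.float64(47.03309396780865), np.float64(0.15211063109338513))
tab 355 216.2 [3 0 0] [-0.0036 -0.1043  0.114 ] [47.5305  0.1545] (np.float64(47.041599424126844), np.float64(0.15423783853344505))
tab 358 215.6 [18 32 40] [-0.005  -0.1063  0.1147] [47.1668  0.1564] (np.float64(47.04984723926141), np.float64(0.15635821488735752))
tab 361 214.9 [13 14 19] [-0.0045 -0.1075  0.1165] [47.3021  0.1586] (np.float64(47.057848944652456), np.float64(0.15847179287605048))
tab 364 214.3 [8 0 0] [-0.0032 -0.1084  0.1188] [47.6372  0.1608] (np.float64(47.065615393712974), np.float64(0.16057860501950377))
tab 367 213.6 [14 30 40] [-0.0047 -0.1104  0.1196] [47.28    0.1628] (np.float64(47.073156810938876), np.float64(0.1626786836377311))
556 [-0.29783618 -0.01680275 -0.00582839 -0.00448563 -0.00380503] ang all [-11.93513122  45.19074986  48.98279831  49.87712619  50.00328161] front [44.89734348 45.18374171 47.78128168 49.78085513 49.94696667]
mid 2.673803043943842
```

Measured rest pointer is about 35.5° (nominal 35) and the tab line about 47.3°, so the index is about 0.21 rad. Next: move over the pad with the fingers shut, and find contact.

```bash
cat >> h.py <<'E'
def tool():
    m=np.load("m.npz");x=np.array([*m["y"],0]);z=np.array([0,0,-1.]);return m,R2q(np.stack([x,np.cross(z,x),z],1))
def fs(n=1):
    s=readout.read_state(); return s["time"],s["eef_pos"].round(4),s["force"].round(2)
E
python3 - <<'E'
from h import *
import pickle
m,q=tool(); xy=m["H"][:2]+.061*m["y"]; print(xy,kin.ik([*xy,.2],q))
manip.goto([*xy,.2],q); manip.movel([*xy,.075],None,.12); manip.sleep(.3)
print(fs()); f0=readout.read_state()["force"]
o={n:shot(n) for n in("scene","side")};pickle.dump(o,open("o2.pkl","wb"))
z=.067
while z>.057:
    manip.movel([*xy,z],None,.05); manip.sleep(.1); s=readout.read_state(); df=s["force"]-f0
    print(round(z,4),s["eef_pos"].round(4),df.round(2),round(s["time"],2))
    if df[2]>3: break
    z-=.0008
o={n:shot(n) for n in("scene","side")}
a=cv2.resize(o["scene"][0][175:275,160:270],None,fx=3.6,fy=3.6,interpolation=cv2.INTER_CUBIC)
b=cv2.resize(o["side"][0][150:250,335:445],None,fx=3.6,fy=3.6,interpolation=cv2.INTER_CUBIC)
cv2.imwrite("pics/c2.png",np.hstack([a,b]))
E
```

```text
[ 0.47781858 -0.19520343] [-0.07663277  0.17074207  0.45673032  1.7321337  -0.07886736  1.25684475
  0.63980869]
(6.3333, array([ 0.478 , -0.1952,  0.0754]), array([ 0.07,  0.44, -0.27]))
0.067 [ 0.4777 -0.1952  0.0668] [-1.44 -0.84  0.31] 6.84
0.0662 [ 0.4779 -0.1952  0.0663] [ 0.14 -0.16  0.1 ] 7.19
0.0654 [ 0.4778 -0.1952  0.0654] [0.54 0.01 0.81] 7.54
0.0646 [ 0.4778 -0.1952  0.0646] [-0.39 -0.16  1.21] 7.89
0.0638 [ 0.4778 -0.1952  0.0638] [-0.69  0.18 -0.48] 8.24
0.063 [ 0.478  -0.1953  0.0632] [-0.55 -0.88  3.08] 8.59
```

View pics/c2.png

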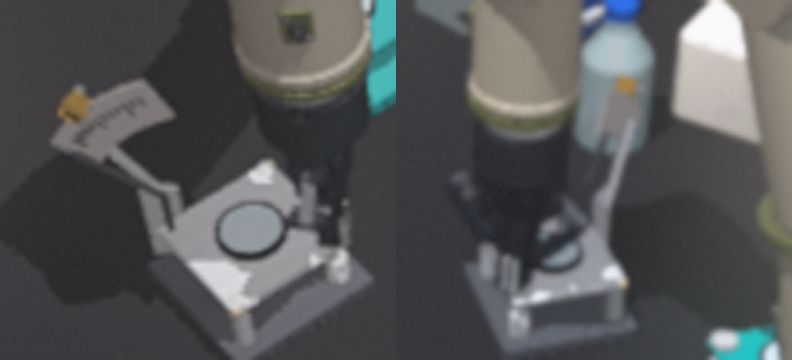

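Contact is at z≈0.063 and the scene camera sees the scale unobstructed. I'll press part way (θ≈0.13) and measure the pointer there.

```bash
cat >> h.py <<'E'
def arc(th,r=.150,lx=-.0025):
    m=np.load("m.npz");a=np.radians(35)+th;X=m["H"].copy();X[:2]+=m["x"]*lx-m["y"]*r*np.cos(a);X[2]+=r*np.sin(a);return X
E
python3 - <<'E'
from h import *
import pickle
m,q=tool(); xy=m["H"][:2]+.061*m["y"]
manip.movel([*xy,.0563],None,.02); manip.sleep(.2); print(fs(),fs())
o={n:shot(n) for n in("scene","side")};pickle.dump(o,open("o3.pkl","wb"))
r=pickle.load(open("o2.pkl","rb"))
for n in("scene","side"): print(n,[(t,proj(o[n][2],arc(t)).round(1).tolist(),proj(o[n][2],arc(t,.09)).round(1).tolist()) for t in(0,.1,.13,.21)])
rows=[]
for n,(u,v) in(("scene",(165,190)),("side",(378,165))):
    rows.append(np.hstack([cv2.resize(k[n][0][v:v+50 if n=="scene" else v+50,u:u+66 if n=="scene" else u+66],(396,300),interpolation=cv2.INTER_CUBIC) for k in(r,o)]))
cv2.imwrite("pics/c3.png",np.vstack(rows))
E
```

```text
(9.375, array([ 0.4779, -0.1947,  0.0566]), array([-2.8 ,  2.76,  7.55])) (9.375, array([ 0.4779, -0.1947,  0.0566]), array([-2.8 ,  2.76,  7.55]))
scene [(0, [176.1, 215.1], [198.1, 225.5]), (0.1, [178.8, 212.1], [199.7, 223.8]), (0.13, [179.7, 211.3], [200.3, 223.3]), (0.21, [182.4, 209.2], [202.0, 222.1])]
side [(0, [397.4, 178.1], [389.7, 195.2]), (0.1, [396.4, 176.4], [389.0, 194.3]), (0.13, [396.0, 176.0], [388.8, 194.0]), (0.21, [395.0, 175.0], [388.2, 193.5])]
```

View pics/c3.png

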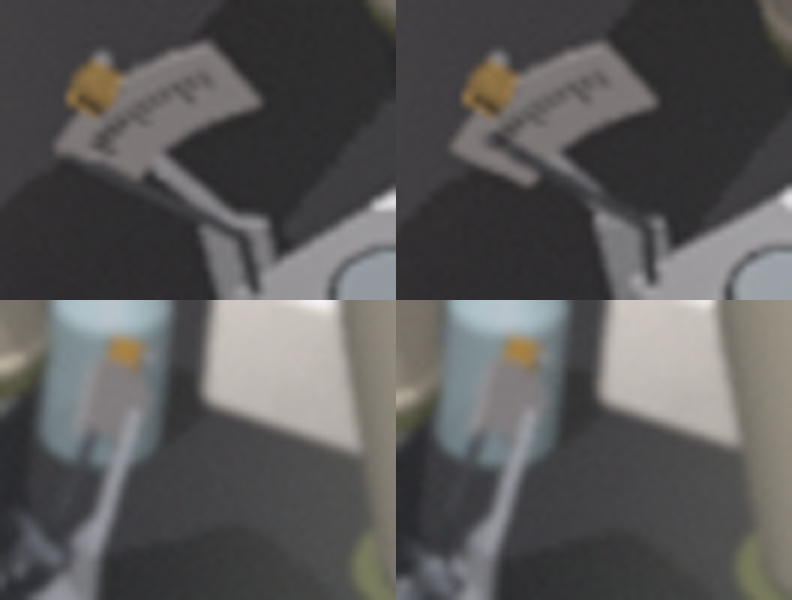

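At rest the scene tip is at about (175.3,215.3), against a predicted (176.1,215.1). It now sits over the white scale at θ≈0.127, and kinematics (0.127) and force (~0.12) agree. I'll add a profile-based pointer readout from the scene camera and press closer.

```bash
cat >> h.py <<'E'
def pointer(im,c,rs=np.arange(.112,.1281,.002)):
    g=cv2.GaussianBlur(cv2.cvtColor(im,cv2.COLOR_BGR2GRAY).astype(np.float32),(0,0),.6);th=np.arange(.03,.36,.004);out=[]
    for r in rs:
        P=np.array([proj(c,arc(t,r)) for t in th],np.float32)
        p=cv2.remap(g,P[:,0][None],P[:,1][None],cv2.INTER_CUBIC)[0]
        i=p.argmin(); w=np.clip(np.median(p)-15-p,0,None)*(abs(th-th[i])<.06); out.append((w@th)/max(w.sum(),1e-6))
    return np.round(np.median(out),4),np.round(out,3)
E
python3 - <<'E'
from h import *
import pickle
o=pickle.load(open("o3.pkl","rb")); print("at 0.0566",pointer(o["scene"][0],o["scene"][2]))
m,q=tool(); xy=m["H"][:2]+.061*m["y"]
manip.movel([*xy,.0535],None,.015); manip.sleep(.2); print(fs())
s=shot("scene"); print(pointer(s[0],s[2]))
cv2.imwrite("pics/c4.png",cv2.resize(s[0][190:240,165:231],(792,600),interpolation=cv2.INTER_CUBIC))
E
```

```text
at 0.0566 (np.float64(0.1059), array([0.   , 0.   , 0.   , 0.   , 0.333, 0.338, 0.106, 0.108, 0.108]))
(10.0083, array([ 0.4779, -0.1946,  0.0539]), array([-3.24,  2.48, 10.03]))
(np.float64(0.1557), array([0.   , 0.   , 0.   , 0.   , 0.334, 0.35 , 0.156, 0.16 , 0.16 ]))
```

View pics/c4.png

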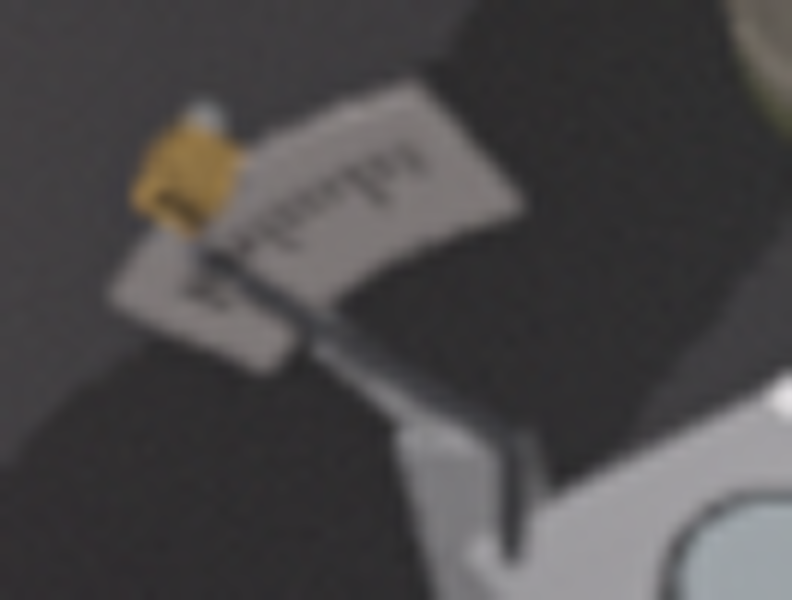

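```bash
python3 - <<'E'
from h import *
m=np.load("m.npz");H,x,y=m["H"],m["x"],m["y"];c=optics.calibration("scene")
def a(p,lx):
    o,r=ray(c,*p);n=np.array([*x,0]);X=o+r*((lx-(o-H)@n)/(r@n))-H;ly=X[:2]@y
    return np.round([np.arctan2(X[2],-ly)-np.radians(35),np.hypot(ly,X[2])],4)
P=lambda u,v:(165+u/12,190+v/12)
for n,p,lxs in(("tip",P(205,248),(-.0015,-.003)),("mid ptr",P(260,281),(-.0015,-.003)),("root",P(400,365),(-.0015,-.003)),("tab",P(180,205),(-.0045,-.0055)),("tab1",P(165,195),(-.0045,-.0055)),("tab2",P(195,218),(-.0045,-.0055)),("rest tip",(165+62/6,190+152/6),(-.0015,-.003)),("s3 tip",(165+99/6,190+137/6),(-.0015,-.003)) ):
    print(n,[a(p,l).tolist() for l in lxs])
E
```

```text
tip [[0.1819, 0.1478], [0.1702, 0.1471]]
mid ptr [[0.1854, 0.1345], [0.1725, 0.1338]]
root [[0.1986, 0.1002], [0.1814, 0.0994]]
tab [[0.2049, 0.1573], [0.1977, 0.1568]]
tab1 [[0.2051, 0.1611], [0.1981, 0.1605]]
tab2 [[0.1996, 0.153], [0.1922, 0.1525]]
rest tip [[-0.006, 0.1513], [-0.0185, 0.151]]
s3 tip [[0.1266, 0.1443], [0.1143, 0.1437]]
```

Clicks give a tab at about 0.21 and a pointer now at about 0.185, so about 0.025 rad is left. I'll go 1.1 mm further, then check.

```bash
python3 - <<'E'
from h import *
m,q=tool(); xy=m["H"][:2]+.061*m["y"]
manip.movel([*xy,.0524],None,.01); manip.sleep(.15); print(fs())
s=shot("scene"); print(pointer(s[0],s[2]))
cv2.imwrite("pics/c5.png",cv2.resize(s[0][190:240,165:231],(792,600),interpolation=cv2.INTER_CUBIC))
E
```

```text
(10.4667, array([ 0.4779, -0.1946,  0.0529]), array([-3.08,  2.69,  9.9 ]))
(np.float64(0.0), array([0.   , 0.   , 0.   , 0.   , 0.333, 0.   , 0.181, 0.176, 0.174]))
```

View pics/c5.png

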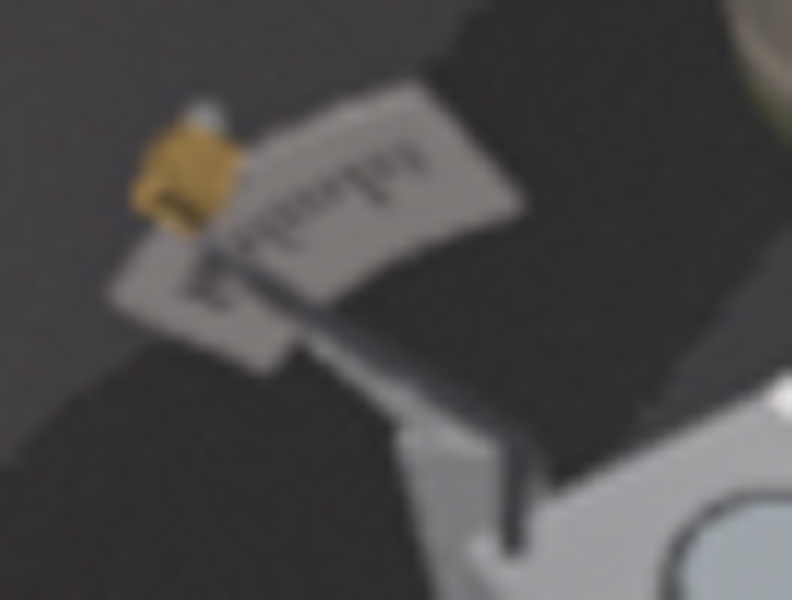

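The pointer is now at about 0.20 (kinematics 0.20, image 0.196, force ~0.21), just short of the tab line at about 0.21. I'll nudge 0.4 mm, hold, then release.

```bash
python3 - <<'E'
from h import *
import pickle
m,q=tool(); xy=m["H"][:2]+.061*m["y"]
manip.movel([*xy,.0520],None,.01); manip.sleep(.3); print(fs())
s=shot("scene"); print(pointer(s[0],s[2])); manip.sleep(.8); print(fs())
s=shot("scene"); print(pointer(s[0],s[2]))
manip.movel([*xy,.075],None,.04); manip.movel([*xy,.2],None,.15); manip.sleep(.4)
o={n:shot(n) for n in("scene","side")}; r=pickle.load(open("o2.pkl","rb"))
rows=np.hstack([cv2.resize(k["scene"][0][185:275,160:270],(396,324),interpolation=cv2.INTER_CUBIC) for k in(r,o)])
cv2.imwrite("pics/c6.png",rows); print(fs())
E
```

```text
(11.0667, array([ 0.4779, -0.1946,  0.0525]), array([-2.82,  3.05,  9.21]))
(np.float64(0.0), array([0.   , 0.   , 0.   , 0.   , 0.334, 0.   , 0.189, 0.186, 0.185]))
(11.9167, array([ 0.4779, -0.1946,  0.0525]), array([-3.49,  4.08,  9.5 ]))
(np.float64(0.0), array([0.   , 0.   , 0.   , 0.   , 0.336, 0.   , 0.19 , 0.186, 0.185]))
(14.175, array([ 0.4778, -0.1952,  0.1999]), array([-0.8 ,  0.27, -0.2 ]))
```

View pics/c6.png

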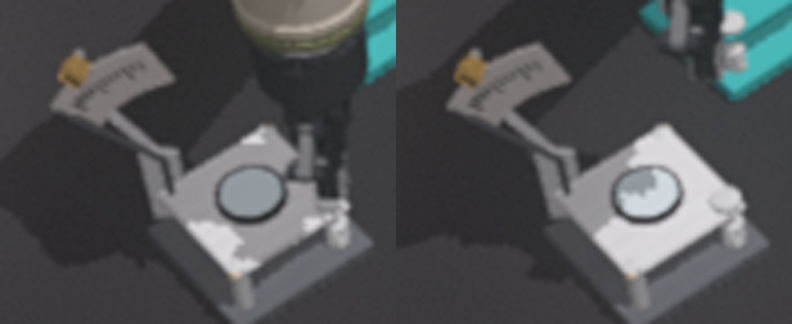

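After release the pointer is back at rest, and the tab and mount are at the same pixels as before. Handing in.

```bash
python3 -c "
from h import *
workorder.hand_in(); print(fs())"
```

```text
the job is handed in; nothing more can be done
the job is handed in; nothing more can be done
```

I pressed the round-mirror mount's steel pad with the shut fingertips until the pointer stood at the index tab. I held it there for about 1.2 s, let go, backed off to 0.2 m height and handed the job in at about 14 s.

- **Pointer against tab:** I put the tab at about 0.21 rad (estimates ran from 0.205 to 0.22). During the hold the plate stood at about 0.207 rad by fingertip travel, so at the line or slightly short of it.
- **Readings that disagreed:** The scene-camera pointer readout gave 0.186 rad. It had been reading about 0.02 low, so corrected it is about 0.206. Some of its sample radii gave no usable reading, so I used only the three good ones. The force during the hold was about 9.6 N, which is rough but implies about 0.19 rad.
- **After release:** In the last scene picture the pointer is back at rest. The mount and tab sit at the same pixels as before. The tool force is back to about zero, so nothing is being touched. I did not check the other bench items one by one.

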